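Snap the caps onto two canisters

TASK

Two white canisters close with grey snap caps. One cap only sits loosely on its neck: first press it down until it clicks and lies flush on the canister. Then fetch the other cap from the table, press it onto the bare neck of the other canister until it clicks, and keep pressing after the click: finish while still pushing that cap firmly down on its canister, and leave the other things where they stand.

Things in the scene. Friction and masses are not known exactly. Their poses are not given: they have to be found in the camera images.
- canister_a: White steel canister, 64 mm wide, held fast to the table by a 72 mm wide rubber suction foot. On top (101 mm above the table) a flat steel collar 56 mm wide and, amid it, a steel neck 27 mm wide, 25 mm tall, its top 6 mm tapering to 18 mm; three sprung balls stick out of its side, centres 9 mm above the collar. It is the one that starts with a cap sitting loosely on its neck. Origin: centre of its underside, z up.
- canister_a_seat (a point): Middle of the collar's top face, 101 mm above the table, on the neck's axis, z up. A cap fully home has its underside (its origin) at this point. Pushing a cap down over the balls takes 6 to 15 N; then, about 8 mm above the collar, the resistance suddenly drops (the click) and the cap goes on down until the collar stops it hard.
- canister_b: White steel canister, 64 mm wide, held fast to the table by a 72 mm wide rubber suction foot. On top (101 mm above the table) a flat steel collar 56 mm wide and, amid it, a steel neck 27 mm wide, 25 mm tall, its top 6 mm tapering to 18 mm; three sprung balls stick out of its side, centres 9 mm above the collar. It is the one that starts with a bare neck. Origin: centre of its underside, z up.
- canister_b_seat (a point): Middle of the collar's top face, 101 mm above the table, on the neck's axis, z up. A cap fully home has its underside (its origin) at this point. Pushing a cap down over the balls takes 6 to 15 N; then, about 8 mm above the collar, the resistance suddenly drops (the click) and the cap goes on down until the collar stops it hard.
- cap_a: Grey round plastic snap cap, 48 mm wide, 36 mm tall, about 50 g, flat closed top, open below (mouth 30 mm wide, inner rib 3 mm tall, hollow 26 mm deep). Origin: centre of its underside, z up along its axis. It starts upright on canister_a's neck, not snapped on: it rests on the balls with its underside about 14 mm above the collar, its top about 151 mm above the table.
- cap_b: Grey round plastic snap cap, 48 mm wide, 36 mm tall, about 50 g, flat closed top, open below (mouth 30 mm wide, inner rib 3 mm tall, hollow 26 mm deep). Origin: centre of its underside, z up along its axis. It starts upright, open side down, alone on the table; to be put on canister_b. Rice cookers 260 mm tall stand close behind it (front at x = 0.51 m).
- jar_small: Bystander: small spice jar, 44 mm across, 76 mm tall, teal lid, stands near the canisters. Origin at the centre of its underside.
- food_tin: Bystander: food tin, 75 mm across, 58 mm tall. Origin at the centre of its underside.
- pepper_mill: Bystander: wooden pepper mill, 58 mm across, 160 mm tall. Origin at the centre of its underside.
- jar_short: Bystander: spice jar, 46 mm across, 85 mm tall, dark blue lid. Origin at the centre of its underside.
Things that resemble listed ones, but are neither listed nor needed, are in the scene too. What is shaped like the cap_a but brown is not meant. What is shaped like the cap_b but green is not meant.

How it is judged (in metres and radians):
On the way, in this order (a step that is already met when the one before it is completed fails the run):
1. the loosely sitting cap is pressed fully home on its canister, while the other cap is not yet on (z of cap_a in the frame of canister_a_seat below 0.002 m and horizontal distance between cap_a and canister_a_seat below 0.004 m and angle between cap_a's own z axis and vertical below 0.08 rad and horizontal distance between cap_b and canister_b_seat above 0.03 m), for 0.2 s.
2. the other cap is snapped fully home on the other canister (z of cap_b in the frame of canister_b_seat below 0.002 m and horizontal distance between cap_b and canister_b_seat below 0.004 m and angle between cap_b's own z axis and vertical below 0.08 rad), for 0.2 s.
At the end, for the whole second after the job is handed in: Both caps are home: underside within 2 mm of the collar, within 4 mm of the neck's axis, tilted less than 0.08 rad; and cap_b is still being pressed down, with more than 3 N between it and canister_b (all of step 2 and z of cap_a in the frame of canister_a_seat below 0.002 m and horizontal distance between cap_a and canister_a_seat below 0.004 m and angle between cap_a's own z axis and vertical below 0.08 rad and contact force between cap_b and canister_b above 3 N); the arm keeps its last pose, push and grip.
It fails at once if a bystander (either spice jar, the food tin or the pepper mill) is moved by more than 25 mm or tipped over (distance of any of jar_small, food_tin, pepper_mill, jar_short from where it was at the start of the episode above 0.025 m or angle between any of jar_small, food_tin, pepper_mill, jar_short's own z axis and vertical above 0.4 rad).
It also fails if it takes over 70 s, if anything falls off the work surface, if the arm or the gripper's body presses on something with over 40 N, if the wrist force passes 120 N, or if a joint passes its speed limit or range.

ROBOT

A 7-joint arm with a two-finger parallel gripper is mounted at the origin on a cart in front of the work surface, level with it; the furniture and walls round the work are solid. World frame = base frame: x ahead of the robot, y to its left, z up, the work surface at z = 0. Lengths are in mm, angles in rad, forces in N, time in s.
With the tool pointing down it reaches from about 425 to 875 mm from the base axis. Payload 8.4 kg.
Tool frame: the origin (TCP) lies at the very end of the fingers, on their centre line; the grasp point (between the pads) lies 19 mm behind it; y points along the fingers, z is the direction in which the jaws open and shut, and the axes are right-handed (so a half turn about y gives the same grasp; the last joint's range is limited). The gripper opens to 85 mm and grips with 20 to 120 N. Pads are 22 mm wide; open, the fingers measure 114 mm over their backs; the gripper's body (76 mm by 85 mm) begins 54 mm behind the grasp point. The pads swing forward as they close: fully open they stand 13 mm farther back than shut.
Start: joints at [-1.414, 0.333, 0.04, 1.465, -0.013, 1.343, -0.059], TCP at [164.465, 628.82, 231.308] pointing down, gripper open.
Joint ranges: [-2.58, 2.58], [-0.38, 2.09], [-1.3, 1.39], [0.25, 2.4], [-1.5, 4.64], [0.08, 2.09], [-2.65, 2.65]. Speed limits (rad/s): [2.22, 2.22, 2.79, 2.79, 3.14, 3.14, 3.14].

INTERFACE

Orientations are given as [roll, pitch, yaw] about the fixed x, y, z axes, in that order (R = Rz(yaw) Ry(pitch) Rx(roll)).
In Python, from rig import sensors, viewer, robot gives the robot as it stands.
- The arm moves only by the shell command python3 -m jog 'ROWS' [OPENING] [FORCE]. ROWS is JSON, one flat list of numbers, 6 for each row, row after row: the shift along the world's x, y, z in m, then the turn, a rotation vector about the world's x, y, z in rad. A call has 1 to 20 rows; each row is the pose to reach, as a shift and turn from the pose measured when the call began; what a row does not reach only later rows make up. A row lasts 1/10 s, in which the tool goes at most 50 mm and 8.59 degrees, less where a joint would pass 70% of its speed; a pose out of reach is approached as far as the arm can. A call with a gripper value outside its range is refused whole. OPENING is the gripper's target within -1 to 1 (fully open at 1, half-way at 0, shut at -1), set as the call begins (- or left out, the last holds). The fingers move at their own pace and stop on an object; FORCE is the grip in N (left out, the last holds). Time passes only in rows, so rows that repeat a pose let the fingers close. It gives the time, the measured TCP pose, the force and the opening at its end, in the units of the state.
- sensors.read_state(): the state, without advancing time (a new reading comes with each control period).
- viewer.snapshot(name): name is "scene" or "top"; returns the picture (420x560x3 uint8, red, green, blue); there is no depth.
- viewer.get_calibration(name): a dict with "fov_y" (degrees; the focal length in pixels is half the picture's height over the tangent of half this angle, whatever the lens; pixels are square), "cx", "cy" (the principal point, pixels), "view" (4x4, takes a point from world to camera coordinates). Camera axes: x right, y down, z forward; pixel columns grow to the right and rows downward; lengths in mm; the calibration is good to about 2 mm. A picture is of the moment at which its call begins. get_calibration takes no time and is no camera call.
- robot.finish_job(): hands the job in, once; it reports no verdict.
The state is a dict: "time": time; "qpos": joint angles; "joint_vel": joint speeds; "joint_torque": joint torques, N m; "eef_pos": TCP position; "ee_rot": TCP orientation; "ft_force": force on the tool from outside, world axes, zero at the start; "torque": the same for the moment, N m; "width": opening from 0.0 (shut) to 1.0 (fully open).
Only numpy, scipy, OpenCV 4.12 (cv2) and the standard library are available. Lean on these libraries where they do the work, as an engineer would, in place of code of your own. Each camera call takes 0.05 s, during which the arm holds its last target. There are 200 camera calls.

## Working session

There is one attempt and no reset: what is moved stays moved. The work goes in short steps, Python scripts to look and compute and a shell command to move; the robot and the scene stay as the last step left them, time stands still between calls to the robot, and variables do not carry over. Pictures are saved under pics/ and viewed, about 8 in all and at most 12, crops included, and the job is handed in when it is done.

```bash
mkdir -p pics; ls
python3 - <<'E'
from rig import sensors, viewer
import cv2
print(sensors.read_state())
for n in("scene","top"):
    cv2.imwrite(f"pics/{n}0.png",viewer.snapshot(n)[:,:,::-1]); print(viewer.get_calibration(n))
E
```

```text
pics
{'time': 0.0, 'qpos': array([-1.4141964 ,  0.33389265,  0.03987276,  1.46625339, -0.01336253,
        1.3432641 , -0.05851823]), 'joint_vel': array([-0.00016092, -0.00015411,  0.00277809, -0.00026341,  0.00069928,
        0.0001996 , -0.00192156]), 'joint_torque': array([ 4.40996864e-04, -6.58558989e+01,  1.36569656e+00, -4.05567241e+01,
        1.69518491e-02,  1.29905259e-02,  1.18535829e-05]), 'eef_pos': array([164.39143179, 628.41997929, 230.44179357]), 'ee_rot': array([-1.57234217e+00, -1.41379592e-04, -2.55825574e-01]), 'ft_force': array([ 0.75428917,  1.20978352, -0.1163443 ]), 'torque': array([-0.03209812,  0.04090095, -0.02428681]), 'width': 1.0020700083137717}
{'fov_y': 57.66710172967532, 'cx': 281.5234779134503, 'cy': 210.487135019629, 'view': array([[ 4.20151100e-01, -9.07408226e-01,  9.13042392e-03,
        -1.81818566e+02],
       [-7.60490599e-01, -3.57578732e-01, -5.42025367e-01,
         4.52872906e+02],
       [ 4.95103122e-01,  2.20788953e-01, -8.40312523e-01,
         1.03225283e+03],
       [ 0.00000000e+00,  0.00000000e+00,  0.00000000e+00,
         1.00000000e+00]])}
{'fov_y': 48.026030222268545, 'cx': 278.9287892537893, 'cy': 211.18429738954137, 'view': array([[-1.85356627e-02, -9.99720870e-01,  1.46495914e-02,
         2.39868624e+01],
       [-9.95834564e-01,  1.71513579e-02, -8.95508351e-02,
         5.27401932e+02],
       [ 8.92745785e-02, -1.62484535e-02, -9.95874509e-01,
         1.47054386e+03],
       [ 0.00000000e+00,  0.00000000e+00,  0.00000000e+00,
         1.00000000e+00]])}
```

View pics/scene0.png

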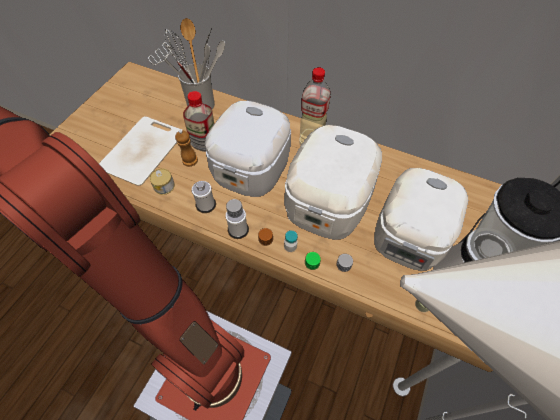

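View pics/top0.png

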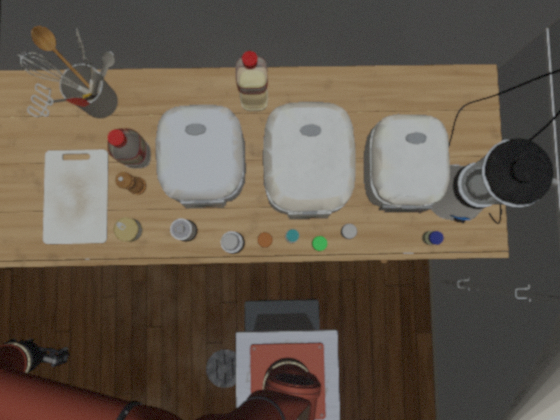

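The scene view shows canister_b (bare neck) near (203,193), canister_a with its loose cap near (236,215), and the grey cap_b at (345,262). In the top view they are at (181,229), (231,242) and (349,231). The jars are teal (291,237) and blue (434,238). I'll enlarge both views.

```bash
cat > h.py <<'E'
import numpy as np
from rig import viewer
def ray(n,u,v):
    c=viewer.get_calibration(n); f=210/np.tan(np.radians(c['fov_y']/2)); V=np.array(c['view'])
    d=V[:3,:3].T@np.array([(u-c['cx'])/f,(v-c['cy'])/f,1]); o=-V[:3,:3].T@V[:3,3]
    return o,d
def at(n,u,v,z):
    o,d=ray(n,u,v); return (o+d*(z-o[2])/d[2]).round(1)
def proj(n,p):
    c=viewer.get_calibration(n); f=210/np.tan(np.radians(c['fov_y']/2)); V=np.array(c['view'])
    q=V[:3,:3]@np.array(p)+V[:3,3]; return (q[:2]/q[2]*f+[c['cx'],c['cy']]).round(1)
E
python3 - <<'E'
import cv2,numpy as np
from h import *
s=cv2.imread('pics/scene0.png');t=cv2.imread('pics/top0.png')
a=cv2.resize(s[170:280,180:380],(800,440),interpolation=cv2.INTER_CUBIC)
cv2.imwrite('pics/sc.png',a)
a=cv2.resize(t[200:270,160:360],(800,280),interpolation=cv2.INTER_CUBIC)
cv2.imwrite('pics/tc.png',a)
print(at('top',181,228,126),at('top',231,240,151),at('top',349,231,36),at('top',320,243,36))
print(at('scene',201,187,126),at('scene',235,207,151),at('scene',345,258,36))
print(proj('top',[164,628,231]),proj('scene',[164,628,231]))
E
```

```text
[474.  304.3 126. ] [435.4 156.1 151. ] [ 460.4 -203.9   36. ] [ 424.5 -111.9   36. ]
[463.6 299.9 126. ] [429.  154.6 151. ] [ 469.4 -200.9   36. ]
[ 50.4 345.3] [ 36.1 202.7]
```

View pics/sc.png

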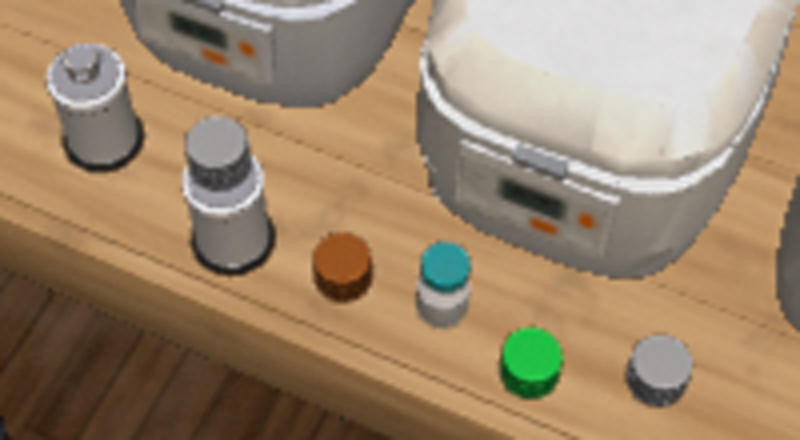

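View pics/tc.png

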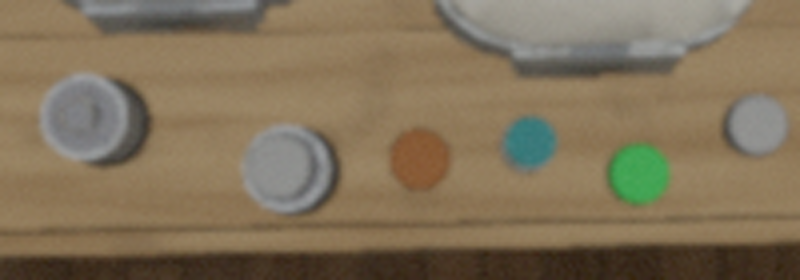

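The crops show these centres:
- **Scene crop:** collar b (88,75), cap_a top (218,143), cap_b top (660,361).
- **Top crop:** collar b (83,115), cap_a top (279,165), cap_b top (757,124).

Next I'll compare the two views.

Run:
```python
from h import *
S=lambda x,y:(180+(x+.5)/4-.5,170+(y+.5)/4-.5)
T=lambda x,y:(160+(x+.5)/4-.5,200+(y+.5)/4-.5)
for n,s,t,z in(('b collar',(88,75),(83,115),101),('capa top',(218,143),(279,165),151),('capb top',(660,361),(757,124),36),('green',(531,355),(639,173),36),('teal',(446,264),(530,142),76)):
    a,b=ray('scene',*S(*s)),ray('top',*T(*t))
    k=np.linalg.lstsq(np.c_[a[1],-b[1]],b[0]-a[0],rcond=None)[0]
    P,Q=a[0]+a[1]*k[0],b[0]+b[1]*k[1]
    print(n,at('scene',*S(*s),z),at('top',*T(*t),z),'tri',P.round(1),Q.round(1))
```

```text
b collar [473.7 308.5 101. ] [474.3 311.  101. ] tri [475.4 310.2  97.9] [474.5 311.5  98.1]
capa top [433.1 159.8 151. ] [433.  160.8 151. ] tri [433.5 160.1 150.3] [433.  160.9 150.3]
capb top [ 462.8 -202.    36. ] [ 461.6 -203.6   36. ] tri [ 461.1 -202.1   39.4] [ 461.4 -203.    39.6]
green [ 425.  -109.1   36. ] [ 424.9 -109.9   36. ] tri [ 424.6 -109.2   36.7] [ 424.9 -109.8   36.8]
teal [449.9 -24.2  76. ] [449.2 -23.4  76. ] tri [449.6 -24.3  76.7] [449.1 -23.4  76.6]
```

```bash
python3 -m jog '[0.1,-0.174,0.02,0,0,0.1, 0.1,-0.174,0.02,0,0,0.1, 0.1,-0.174,0.02,0,0,0.1, 0.1,-0.174,0.02,0,0,0.1, 0.2,-0.35,0,0,0,0.256, 0.2,-0.35,0,0,0,0.256, 0.2,-0.35,0,0,0,0.256, 0.2,-0.35,0,0,0,0.256, 0.2,-0.35,0,0,0,0.256, 0.269,-0.468,-0.02,0,0,0.256, 0.269,-0.468,-0.02,0,0,0.256, 0.269,-0.468,-0.02,0,0,0.256, 0.269,-0.468,-0.02,0,0,0.256, 0.269,-0.468,-0.02,0,0,0.256, 0.269,-0.468,-0.04,0,0,0.256, 0.269,-0.468,-0.04,0,0,0.256]' -1 60
python3 - <<'E'
from rig import sensors, viewer
import cv2,numpy as np
print(sensors.read_state())
a=viewer.snapshot('scene')[:,:,::-1];b=viewer.snapshot('top')[:,:,::-1]
cv2.imwrite('pics/p1.png',np.hstack([cv2.resize(a[120:320,130:330],(400,400)),cv2.resize(b[150:350,130:330],(400,400))]))
E
```

```text
time: 1.7
eef_pos: [431.7, 161.3, 188.8]
ee_rot: [-1.574, 0.003, 0.002]
ft_force: [-1.2, -0.5, -0.7]
width: 0.0
{'time': 1.7, 'qpos': array([-0.90466249, -0.04338227,  0.4419709 ,  1.97903171,  0.02151533,
        1.20561633,  1.10241937]), 'joint_vel': array([-0.00170603, -0.01662165,  0.00096591, -0.0372952 ,  0.00964052,
        0.04410798, -0.0055297 ]), 'joint_torque': array([ 5.36465216e-01, -3.11461008e+01, -3.31233703e-01, -3.94041538e+01,
       -1.61769456e-02, -8.15072358e-01,  1.21675241e-01]), 'eef_pos': array([431.68873841, 161.33617837, 188.77982222]), 'ee_rot': array([-1.57385197,  0.00268033,  0.00243154]), 'ft_force': array([-1.22693698, -0.54946473, -0.73882778]), 'torque': array([-0.02524069,  0.03684204, -0.01023716]), 'width': 0.00034006311471778924}
```

View pics/p1.png

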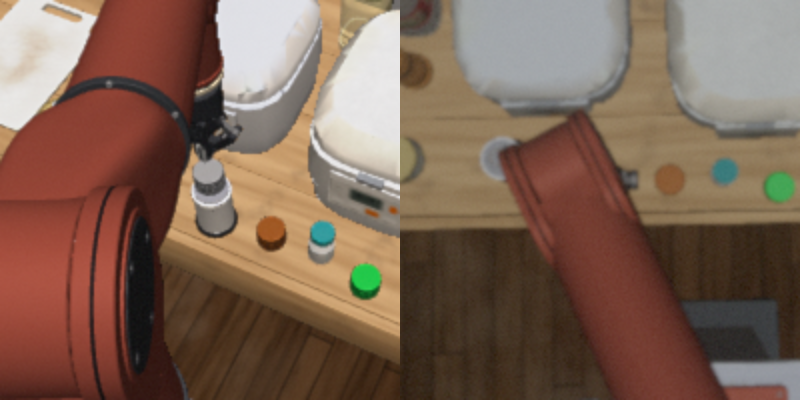

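The left half shows the closed fingertips just above cap_a, lined up with it. The top view has the wrist over the spot. Now I'll press down.

```bash
python3 -m jog '[0.001,-0.001,-0.015,0,0,0, 0.001,-0.001,-0.03,0,0,0, 0.001,-0.001,-0.034,0,0,0, 0.001,-0.001,-0.036,0,0,0, 0.001,-0.001,-0.038,0,0,0, 0.001,-0.001,-0.040,0,0,0, 0.001,-0.001,-0.041,0,0,0]'; python3 -m jog '[0,0,-0.002,0,0,0, 0,0,-0.003,0,0,0, 0,0,-0.004,0,0,0]'
```

```text
time: 2.5
eef_pos: [434.2, 160.7, 150.3]
ee_rot: [-1.572, -0.0, 0.002]
ft_force: [-0.2, -0.3, 7.6]
width: 0.002
time: 2.8
eef_pos: [435.8, 161.5, 148.2]
ee_rot: [-1.57, -0.004, 0.002]
ft_force: [-0.1, -1.4, 12.9]
width: 0.002
```

```bash
python3 -m jog '[-0.002,-0.001,-0.003,0,0,0, -0.002,-0.001,-0.005,0,0,0, -0.002,-0.001,-0.007,0,0,0]'; python3 -m jog '[-0.001,-0.001,-0.003,0,0,0, -0.001,-0.001,-0.005,0,0,0, -0.001,-0.001,-0.007,0,0,0]'
```

```text
time: 3.1
eef_pos: [433.9, 160.6, 141.4]
ee_rot: [-1.569, -0.004, 0.002]
ft_force: [-0.5, 1.0, -0.3]
width: 0.002
time: 3.4
eef_pos: [432.9, 159.5, 136.8]
ee_rot: [-1.569, -0.003, 0.002]
ft_force: [-21.2, -9.9, 58.8]
width: 0.001
```

It clicked at about 141 mm and hit the hard stop at 136.8 mm, which is the home height. I'll ease the force, hold, then lift and look.

```bash
python3 -m jog '[0.001,0.001,-0.0005,0,0,0, 0.001,0.001,-0.0005,0,0,0, 0.001,0.001,-0.0005,0,0,0]'; python3 -m jog '[0,0,0.03,0,0,0, 0,0,0.08,0,0,0, 0,0,0.12,0,0,0, 0,-0.1,0.14,0,0,0, 0,-0.15,0.14,0,0,0, 0,-0.2,0.14,0,0,0, 0,-0.2,0.14,0,0,0]' 1;  python3 - <<'E'
from rig import sensors, viewer
import cv2,numpy as np
a=viewer.snapshot('scene')[:,:,::-1];b=viewer.snapshot('top')[:,:,::-1]
cv2.imwrite('pics/p2.png',np.hstack([cv2.resize(a[150:250,180:280],(400,400),interpolation=2),cv2.resize(b[140:280,180:320],(400,400))]))
cv2.imwrite('pics/top2.png',b)
E
```

```text
time: 3.7
eef_pos: [434.2, 160.5, 137.1]
ee_rot: [-1.568, -0.003, 0.001]
ft_force: [-3.6, -2.4, 12.7]
width: -0.005
time: 4.4
eef_pos: [433.7, -40.0, 276.9]
ee_rot: [-1.568, -0.004, 0.002]
ft_force: [1.0, 0.4, 0.3]
width: 1.005
```

View pics/p2.png

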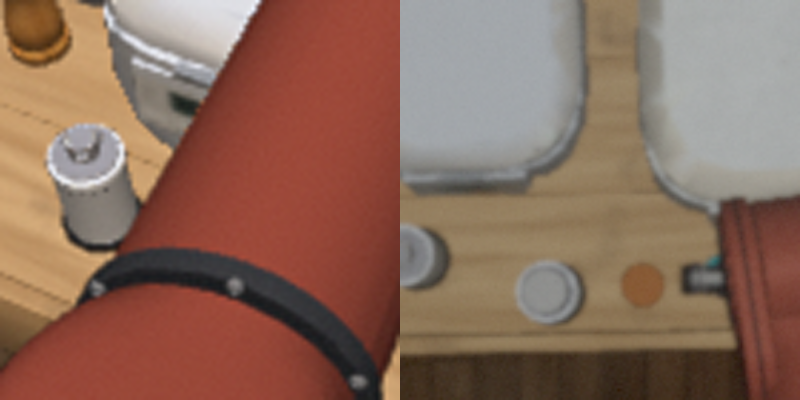

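In the top view cap_a sits concentric in its collar at (549,292), and the contact height of 137 mm means it is home. Next I move over cap_b. I'll tilt the tool back by 0.25 rad so the wide wrist stays clear of the cookers, with the jaws along y.

```bash
python3 -m jog '[0,-0.05,0,0,-0.1,0, 0,-0.1,0,0,-0.2,0, 0.02,-0.163,0,0,-0.25,0, 0.02,-0.163,0,0,-0.25,0, 0.033,-0.163,-0.05,0,-0.25,0, 0.033,-0.163,-0.1,0,-0.25,0, 0.033,-0.163,-0.15,0,-0.25,0, 0.033,-0.163,-0.187,0,-0.25,0, 0.033,-0.163,-0.187,0,-0.25,0, 0.033,-0.163,-0.187,0,-0.25,0]' 1 100;  python3 - <<'E'
from rig import sensors, viewer
import cv2,numpy as np
print(sensors.read_state()['qpos'])
a=viewer.snapshot('scene')[:,:,::-1];b=viewer.snapshot('top')[:,:,::-1]
cv2.imwrite('pics/p3.png',np.hstack([cv2.resize(a[170:310,270:410],(400,400),interpolation=2),cv2.resize(b[150:290,280:420],(400,400))]))
E
```

```text
time: 5.5
eef_pos: [466.7, -207.9, 90.6]
ee_rot: [-1.568, -0.252, -0.007]
ft_force: [0.5, -0.4, 0.2]
width: 1.001
[-0.78487083 -0.00907655  1.21662438  2.19237321 -0.14615825  0.7289343
  2.09463247]
```

View pics/p3.png

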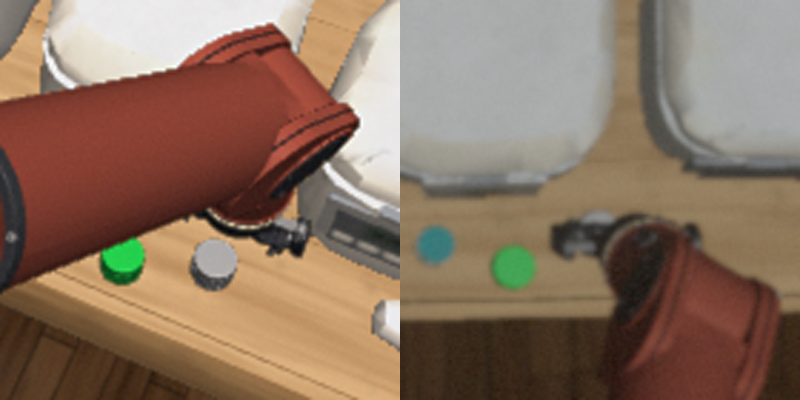

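```bash
python3 - <<'E'
from h import *
for dy in(-57,0,57):
  p=[462,-208+dy,105]; t=proj('top',p); s=proj('scene',p)
  print(dy,'top crop',(t-[280,150])/.35+[400,0],'scene crop',(s-[270,170])/.35)
E
python3 -m jog '[0,0.005,-0.01,0,0,0, 0,0.005,-0.02,0,0,0, 0,0.005,-0.02,0,0,0]'
```

```text
-57 top crop [666.         225.71428571] scene crop [281.14285714 252.        ]
0 top crop [611.71428571 226.57142857] scene crop [228.28571429 230.85714286]
57 top crop [557.42857143 227.71428571] scene crop [176.57142857 210.        ]
time: 5.9
eef_pos: [469.4, -202.0, 73.5]
ee_rot: [-1.563, -0.259, -0.007]
ft_force: [-0.6, -0.9, -0.5]
width: 0.999
```

```bash
python3 -m jog '[-0.002,-0.001,-0.02,0,0,0, -0.002,-0.001,-0.04,0,0,0, -0.002,-0.001,-0.055,0,0,0, -0.002,-0.001,-0.068,0,0,0, -0.002,-0.001,-0.068,0,0,0, -0.002,-0.001,-0.068,0,0,0]'
```

```text
time: 6.5
eef_pos: [468.4, -203.1, 7.1]
ee_rot: [-1.562, -0.261, -0.007]
ft_force: [-0.0, -0.4, -0.2]
width: 0.999
```

```bash
python3 -m jog '[-0.001,0,-0.002,0,0,0, -0.001,0,-0.002,0,0,0, -0.001,0,-0.002,0,0,0, -0.001,0,-0.002,0,0,0, -0.001,0,-0.002,0,0,0, -0.001,0,-0.002,0,0,0, -0.001,0,-0.002,0,0,0, -0.001,0,-0.002,0,0,0]' -1 100; python3 -m jog '[0,0,0.02,0,0,0, 0,0,0.04,0,0,0, 0,0,0.06,0,0,0, 0,0,0.06,0,0,0]'
python3 - <<'E'
from rig import viewer
import cv2,numpy as np
a=viewer.snapshot('scene')[:,:,::-1];b=viewer.snapshot('top')[:,:,::-1]
cv2.imwrite('pics/p4.png',np.hstack([cv2.resize(a[190:290,290:390],(400,400),interpolation=2),cv2.resize(b[180:280,290:390],(400,400),interpolation=2)]))
E
```

```text
time: 7.3
eef_pos: [467.9, -202.9, 6.3]
ee_rot: [-1.56, -0.263, -0.007]
ft_force: [-11.6, 4.8, 27.9]
width: 0.531
time: 7.7
eef_pos: [469.6, -202.8, 68.3]
ee_rot: [-1.559, -0.266, -0.007]
ft_force: [-0.4, -0.4, -0.8]
width: 0.526
```

View pics/p4.png

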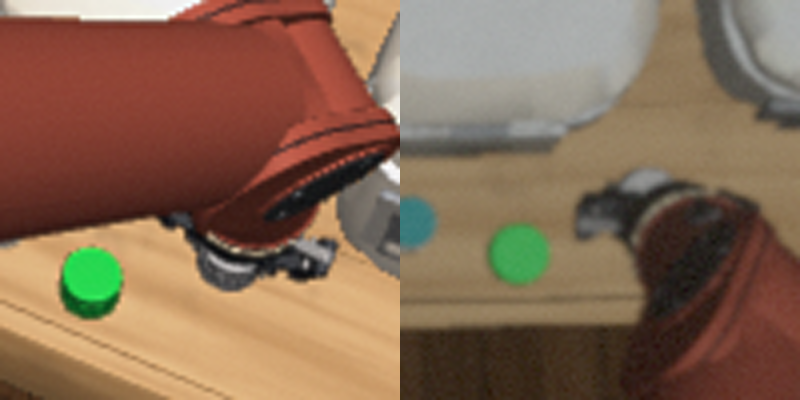

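The grey cap is in the jaws, lifted, at (225,270) in the left half. Now I carry it high across to canister_b.

```bash
python3 -m jog '[0,0,0.05,0,0,0, 0,0,0.1,0,0,0, 0,0,0.15,0,0,0, 0,0,0.2,0,0,0, 0.01,0.04,0.21,0,0,0, 0.02,0.08,0.21,0,0,0, 0.02,0.12,0.21,0,0,0, 0.02,0.16,0.21,0,0,0, 0.02,0.2,0.21,0,0,0, 0.02,0.24,0.21,0,0,0, 0.02,0.28,0.21,0,0,0, 0.02,0.28,0.21,0,0,0, 0.02,0.28,0.21,0,0,0]'
python3 - <<'E'
from rig import sensors
print(sensors.read_state()['qpos'].round(2))
E
```

```text
time: 9.1
eef_pos: [487.8, 78.8, 274.7]
ee_rot: [-1.56, -0.261, -0.003]
ft_force: [0.2, -0.1, -0.6]
width: 0.529
[-0.75 -0.24  0.38  1.98  0.19  1.14  1.14]
```

```bash
python3 - <<'E'
from h import *
for z in(60,120,180): print(at('top',181,206,z),at('top',160,185,z))
E
python3 -m jog '[-0.007,0.04,0,0,0,0, -0.007,0.08,0,0,0,0, -0.007,0.12,0,0,0,0, -0.007,0.16,0,0,0,0, -0.007,0.2,0,0,0,0, -0.007,0.232,0,0,0,0, -0.007,0.232,0,0,0,0, -0.007,0.232,-0.03,0,0,0, -0.007,0.232,-0.06,0,0,0, -0.007,0.232,-0.06,0,0,0, -0.007,0.232,-0.06,0,0,0]'
python3 - <<'E'
from rig import viewer
import cv2,numpy as np
a=viewer.snapshot('scene')[:,:,::-1];b=viewer.snapshot('top')[:,:,::-1]
cv2.imwrite('pics/p5.png',np.hstack([cv2.resize(a[110:230,140:260],(400,400),interpolation=2),cv2.resize(b[170:290,120:240],(400,400),interpolation=2)]))
E
```

```text
[545.7 317.   60. ] [612.2 381.8  60. ]
[539.5 305.5 120. ] [603.2 367.6 120. ]
[533.2 294.  180. ] [594.2 353.4 180. ]
time: 10.2
eef_pos: [481.2, 309.5, 214.8]
ee_rot: [-1.561, -0.26, -0.005]
ft_force: [-0.3, 0.4, 0.7]
width: 0.529
```

View pics/p5.png

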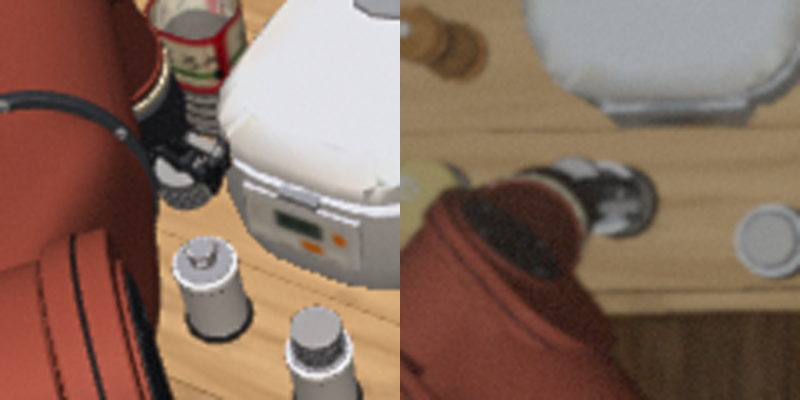

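The cap hovers upright above canister_b's neck. In the scene crop its rim bottom is at about (184,208) and the neck at (203,250), and there's a gap to the cooker. I'll compare that with the predicted rim.

```bash
python3 - <<'E'
from h import *
th=np.linspace(0,2*np.pi,73)
def bb(c,r,n='scene',o=(140,110)):
  p=np.array([(proj(n,[c[0]+r*np.cos(t),c[1]+r*np.sin(t),c[2]])-o)*4/1.2 for t in th]); return p.min(0).round(1),p.max(0).round(1)
print('cap under',bb((474.8,309.5,208.5),24)); print('cap top',bb((474.8,309.5,244.5),24))
print('collar b',bb((474,309.8,101),28)); print('neck top',bb((474,309.8,126),9),'cap a top',bb((433,160.5,137),24))
E
python3 - <<'E'
import cv2
a=cv2.imread('pics/p5.png')[100:320,130:370]
cv2.imwrite('pics/p6.png',cv2.resize(a,None,fx=3.2,fy=2.7*3.2/2.7*0.85,interpolation=2))
E
```

```text
cap under (array([159. , 170.3]), array([212., 211.]))
cap top (array([151., 144.]), array([205.3, 185.7]))
collar b (array([175.7, 238. ]), array([233., 284.]))
neck top (array([190.7, 238. ]), array([209.7, 252.7])) cap a top (array([288.3, 304.7]), array([340.7, 348.3]))
```

View pics/p6.png

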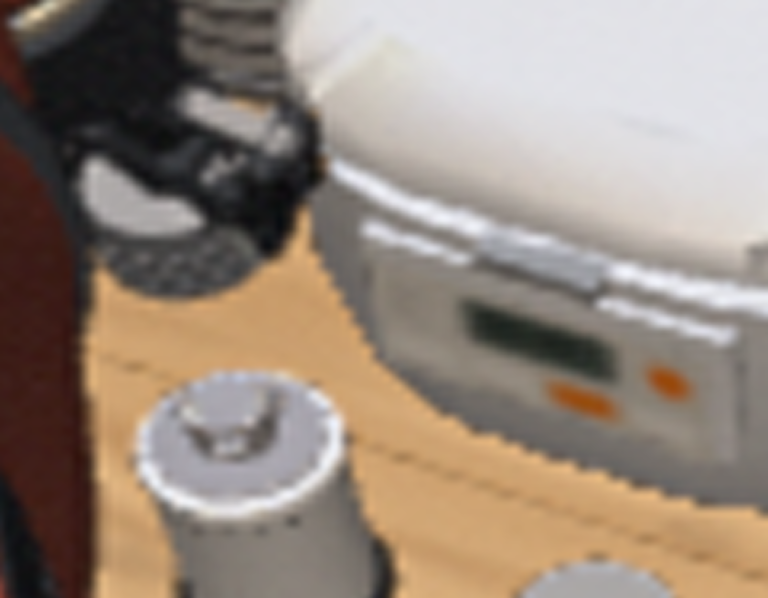

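The rim and collar match the prediction to about 2 mm, with the neck very slightly toward the robot. I'll shift 1 mm back and descend.

```bash
python3 -m jog '[-0.0015,0.0005,-0.02,0,0,0, -0.0015,0.0005,-0.04,0,0,0, -0.0015,0.0005,-0.06,0,0,0, -0.0015,0.0005,-0.075,0,0,0, -0.0015,0.0005,-0.081,0,0,0, -0.0015,0.0005,-0.081,0,0,0]'; python3 -m jog '[0,0,-0.002,0,0,0, 0,0,-0.005,0,0,0, 0,0,-0.008,0,0,0, 0,0,-0.008,0,0,0]'
```

```text
time: 10.9
eef_pos: [480.5, 311.2, 135.9]
ee_rot: [-1.559, -0.262, -0.005]
ft_force: [-0.1, 0.2, -0.7]
width: 0.533
time: 11.3
eef_pos: [480.4, 311.1, 127.8]
ee_rot: [-1.559, -0.262, -0.005]
ft_force: [-0.1, -1.2, -0.8]
width: 0.53
```

```bash
python3 -m jog '[0,-0.0005,-0.002,0,0,0, 0,-0.0005,-0.004,0,0,0, 0,-0.0005,-0.005,0,0,0]'; python3 -m jog '[0,0,-0.001,0,0,0, 0,0,-0.002,0,0,0, 0,0,-0.003,0,0,0]'
```

```text
time: 11.6
eef_pos: [480.5, 311.6, 123.0]
ee_rot: [-1.557, -0.263, -0.004]
ft_force: [-0.4, 3.0, 1.3]
width: 0.533
time: 11.9
eef_pos: [481.0, 312.1, 120.8]
ee_rot: [-1.556, -0.264, -0.004]
ft_force: [-1.6, 1.7, 8.7]
width: 0.528
```

```bash
python3 -m jog '[0,0,-0.002,0,0,0, 0,0,-0.004,0,0,0, 0,0,-0.006,0,0,0]'; python3 -m jog '[0,0,-0.002,0,0,0, 0,0,-0.004,0,0,0, 0,0,-0.005,0,0,0]'
```

```text
time: 12.2
eef_pos: [481.2, 313.0, 115.8]
ee_rot: [-1.555, -0.265, -0.004]
ft_force: [-2.5, 1.7, 0.7]
width: 0.531
time: 12.5
eef_pos: [480.3, 312.5, 109.4]
ee_rot: [-1.556, -0.263, -0.004]
ft_force: [-1.5, 2.9, -5.1]
width: 0.532
```

Past the click, so I continue to the stop.

```bash
python3 -m jog '[0,0,-0.001,0,0,0, 0,0,-0.002,0,0,0, 0,0,-0.003,0,0,0]'; python3 -m jog '[0,0,-0.001,0,0,0, 0,0,-0.002,0,0,0, 0,0,-0.002,0,0,0]'
```

```text
time: 12.8
eef_pos: [481.1, 312.1, 107.5]
ee_rot: [-1.556, -0.264, -0.005]
ft_force: [-6.4, -4.5, 14.5]
width: 0.532
time: 13.1
eef_pos: [482.0, 312.2, 107.5]
ee_rot: [-1.555, -0.266, -0.006]
ft_force: [-7.2, -3.4, 15.5]
width: 0.527
```

```bash
python3 -m jog '[-0.001,0,-0.002,0,0,0, -0.001,0,-0.003,0,0,0, -0.001,0,-0.004,0,0,0, -0.001,0,-0.004,0,0,0, -0.001,0,-0.004,0,0,0]';  python3 - <<'E'
from rig import viewer,sensors
import cv2,numpy as np
a=viewer.snapshot('scene')[:,:,::-1];b=viewer.snapshot('top')[:,:,::-1]
for _ in range(8): viewer.snapshot('top')
s=sensors.read_state();print(s['time'],s['eef_pos'],s['ee_rot'],s['ft_force'],s['width'])
cv2.imwrite('pics/p7.png',np.hstack([cv2.resize(a[150:230,160:240],(400,400),interpolation=2),cv2.resize(b[170:290,120:240],(400,400),interpolation=2)]))
E
```

```text
time: 13.6
eef_pos: [482.3, 312.5, 107.4]
ee_rot: [-1.553, -0.269, -0.007]
ft_force: [-16.1, -9.1, 34.8]
width: 0.527
14.1 [482.34430633 312.47768643 107.43168065] [-1.55318018 -0.26902658 -0.00680087] [-16.26938404 -10.1117863   34.70730178] 0.529669753818229
```

View pics/p7.png

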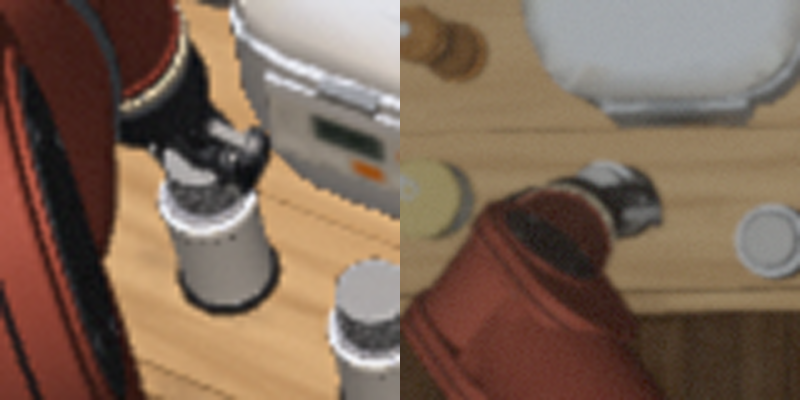

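The left half shows cap_b flush on canister_b's rim at about (210,205), still in the jaws. Cap_a sits flush on its collar at (370,310). The push is steady at 35 N, so I'm handing in.

```bash
python3 -c "
from rig import robot; print(robot.finish_job())"
```

```text
the job is handed in; nothing more can be done
None
```

Both caps look fully home, and I handed the job in with the arm still pushing cap_b down, at about 14 s of the 70 s allowed. `finish_job` gives no verdict, so this rests on my own checks.

- **cap_a:** I pressed it with the closed fingertips. It clicked at about 141 mm and stopped hard with its top at 137 mm, the height of a cap fully home. The wrist force briefly reached about 59 N at that stop, and the top view then showed the cap centred on its collar.
- **cap_b:** I gripped it with the tool tilted back 0.26 rad to stay clear of the cookers, carried it over and pressed it on in the same grip. The resistance rose to about 9 N, then dropped at the click. The hard stop came at tool height 107.5 mm; I had predicted 107.3 mm.
- **Last checks:** The downward push held at 34.7 N over the final 0.5 s. It came with side forces of about 16 N and 10 N. The tool had turned less than 0.01 rad since the grasp. The final picture shows both caps flush.
- **Not fully checked:** I did not re-measure the bystanders, but the arm stayed clear of them and the ones visible in the later pictures look unmoved. A 28 N force as the fingers closed on cap_b was not explained; it was gone once the cap was lifted.

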